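# Load and close the density analyser

## Task

Load the density analyser: stand the sample cup and the steel filler slug upright side by side in its round chamber. Then put the chamber cap on, turn it by its knurled collar until the hidden keyways drop over the three brass pins, push it fully home against the sprung seal and finish while still holding it pushed home with the gripper, because the gas purge runs only as long as the seal is kept pressed. Leave the other things on the bench where they are.

Things in the scene. Friction and masses are not known exactly. Their poses are not given: they have to be found in the camera images.
- cup_center (a point): aluminium sample cup full of small stones, upright cylinder 24 mm in diameter, 44 mm tall, 35 g, loose in the dark felt-lined tray (165 x 125 mm, walls 28 mm high, felt 5 mm above the bench; the slug stands in it too). The point is the cup's centre, 22 mm above its foot; z is its axis, up
- slug_center (a point): solid polished steel filler slug with a groove near its top, an upright cylinder 22 mm in diameter and 44 mm tall, about 110 g, standing loose in the same tray as the cup. The point is its centre, 22 mm above its foot; z is its axis, up
- pycno: the density analyser, fixed: white housing 186 x 186 x 40 mm, display and keys at its front (-x), grey block 104 x 112 mm up to 50 mm round the chamber. From it a steel spigot, 58 mm in outer diameter with chamfered rim, rises to 70 mm; three brass pins 4 mm thick, 120 degrees apart, stick out 4.5 mm from it, their tops 2 mm below the rim. Origin: centre of the underside, z up
- chamber (a point): centre of the open mouth of the analyser's round chamber (inside the spigot), level with the spigot's rim, 70 mm above the bench; z up, x to the back of the housing. The bore is 52 mm in diameter and 30 mm deep with a flat floor, so that cup and slug (24 + 22 mm) just fit side by side, 14 mm proud of the mouth
- cap_collar (a point): the loose chamber cap, about 0.2 kg, on the bench on its open skirt: aluminium skirt 74 mm in diameter, 42 mm high, and on top the black knurled collar to grip, 49 mm in diameter, 22 mm high. The point is on the axis half-way up the collar, 53 mm above the skirt's lower edge; z up. Above point chamber it is 51 mm with the skirt on the pins, 40 on the sprung seal, 35 home
- cap: the same cap; origin on the axis at the skirt's lower edge. Inside, the skirt is 61 mm wide (1.5 mm play round the spigot), hollow 38 mm deep, with three upright keyways 10 mm wide, 120 degrees apart, that no mark shows: found by turning, a third of a turn at most. Unaligned, the skirt rests level on the pins, centred by the spigot; within 5 degrees it sinks past them
- seal_ring (a joint): the black sprung seal ring round the foot of the spigot, 77 mm in diameter: 0 free, grows as the cap's skirt presses it down, 0.005 m fully home on its stop; it starts to move at 5 N and takes 9 N at the stop
- dish: bystander: steel dish with cut stones, 83 mm wide, 13 mm high, loose; origin at the centre of its underside
- opal: bystander: rough opal, 47 x 86 x 45 mm, loose; origin at the centre of its underside
- lens: bystander: folded pocket loupe, 27 x 42 x 18 mm, loose; origin at the centre of its underside
- coffee: bystander: dotted mug, 92 mm wide, 93 mm high, loose; origin at the centre of its underside
- rough: bystander: brown ironstone piece, 46 x 60 x 24 mm, loose; origin at the centre of its underside
Not all that is in view belongs to the job. Several things look just like the cap: the one meant starts farthest from the robot's base.

How it is judged (in metres and radians):
On the way, in this order (a step that is already met when the one before it is completed fails the run):
1. cup and slug both stand upright on the chamber's floor, let go (horizontal distance between each of cup_center, slug_center and chamber below 0.018 m and z of each of cup_center, slug_center in the frame of chamber below -0.004 m and angle between each of cup_center, slug_center's own z axis and vertical below 0.12 rad and contact force between the fingers and anything else below 0.1 N), for 0.2 s.
2. the cap's keyways have dropped over the pins: the cap is at least 7 mm lower than when it rests on them (horizontal distance between cap and chamber below 0.005 m and z of cap in the frame of chamber below -0.009 m and angle between cap's own z axis and vertical below 0.1 rad), for 0.1 s.
At the end, for the whole second after the job is handed in: Held through the last second: cap level and within 5 mm of the chamber axis, within 1.5 mm of its stop, seal ring pressed down over 4 of its 5 mm, fingers on the cap with over 3 N; cup and slug stand upright (0.15 rad) on the floor of the chamber (horizontal distance between cap and chamber below 0.005 m and z of cap in the frame of chamber below -0.0165 m and angle between cap's own z axis and vertical below 0.06 rad and value of joint seal_ring above 0.004 m and contact force between the fingers and cap above 3 N and horizontal distance between each of cup_center, slug_center and chamber below 0.018 m and z of each of cup_center, slug_center in the frame of chamber below -0.004 m and angle between each of cup_center, slug_center's own z axis and vertical below 0.15 rad); the arm keeps its last pose, push and grip.
It fails at once if another thing on the bench moved by more than 30 mm (distance of any of dish, opal, lens, coffee, rough from where it was at the start of the episode above 0.03 m).
It also fails if it takes over 72 s, if anything falls off the work surface, if the arm or the gripper's body presses on something with over 40 N, if the wrist force passes 120 N, or if a joint passes its speed limit or range.

## Robot

A 7-joint arm with a two-finger parallel gripper is mounted at the origin on a cart in front of the work surface, level with it; the furniture and walls round the work are solid. World frame = base frame: x ahead of the robot, y to its left, z up, the work surface at z = 0. Lengths are in mm, angles in rad, forces in N, time in s.
With the tool pointing down it reaches from about 400 to 850 mm from the base axis. Payload 4.5 kg.
Tool frame: the origin (TCP) lies at the very end of the fingers, on their centre line; the grasp point (between the pads) lies 19 mm behind it; z points along the fingers, y is the line along which they close (so a half turn about z gives the same grasp; the last joint's range is limited). The gripper opens to 88 mm and grips with 3 to 60 N. Pads are 18 mm wide; open, the fingers measure 123 mm over their backs; the gripper's body (75 mm by 187 mm) begins 45 mm behind the grasp point.
Start: joints at [-1.194, 0.689, -0.195, 1.565, 0.157, 0.902, -0.215], TCP at [210.06, 588.667, 238.743] pointing down, gripper open.
Joint ranges: [-3.01, 3.01], [-0.46, 2.08], [-1.47, 1.51], [0.13, 2.56], [-1, 4.14], [0.04, 2.09], [-2.66, 2.66]. Speed limits (rad/s): [2.57, 2.57, 3.14, 3.14, 3.14, 3.14, 3.14].

## Interface

Orientations are given as a unit quaternion [x, y, z, w].
In Python, from workcell import * gives the robot as it stands. Calls block until the motion is done:
- movep(position, orientation): joint-space move of the TCP to a pose.
- move_l(position, rot=None, rate=150, guard=None): straight line of the TCP; rot=None keeps the orientation; rate is the mean speed in mm/s. With guard (N) it stops when the force on the tool has changed by that much, and returns True; else False.
- movej(angles): joint-space move.
- gripper_to(opening): opening from 0.0 (shut) to 1.0 (fully open); the grip force is fixed at half the most; returns when the fingers have stopped.
- pause(seconds).
- ik(position, orientation): joint angles nearest the present ones, or None.
- read_state(): the state.
- camera(name): name is "scene" or "top" or "wrist"; returns a dict with "frame" (384x512x3 uint8, red, green, blue), "mtx" (3x3 intrinsics, pixels), "origin" and "rotation" of the camera in the world; the wrist camera has in their place "tool_from_camera" (4x4, takes a point from camera to tool coordinates, whose origin is the TCP and whose axes are the flange's). Camera axes: x right, y down, z forward; pixel columns grow to the right and rows downward; lengths in mm; the calibration is good to about 2 mm. A picture is of the moment at which its call begins: read the wrist's pose just before it. There is no depth.
A pose or a line that the arm cannot do raises Unreachable and nothing moves.
- job_done(): hands the job in; it is judged then, once.
The state is a dict: "time_s": time; "joint_pos": joint angles; "qvel": joint speeds; "joint_efforts": joint torques, N m; "ee_pos": TCP position; "orientation": TCP orientation; "contact_force": force on the tool from outside, world axes, zero at the start; "wrist_torque": the same for the moment, N m; "gripper_width": opening from 0.0 (shut) to 1.0 (fully open); "gripper_force": force on a finger pad.
Only numpy, scipy, OpenCV 4.12 (cv2) and the standard library are available. Lean on these libraries where they do the work, as an engineer would, in place of code of your own. Each camera call takes 0.05 s, during which the arm holds its last target. There are 200 camera calls.

## Working session

There is one attempt and no reset: what is moved stays moved. The work goes in short steps, each a Python script; the robot and the scene stay as the last script left them, time stands still between calls to the robot, and variables do not carry over. Pictures are saved under pics/ and viewed, at most 10 in all, crops included, and the job is handed in when it is done.

```bash
mkdir -p pics; ls; python3 - <<'E'
from workcell import *
import cv2,numpy as np
for n in("scene","top"):
    c=camera(n); cv2.imwrite(f"pics/{n}0.png",c["frame"][:,:,::-1]); print(n,c["mtx"].tolist(),c["origin"],np.round(c["rotation"],4).tolist())
a=cv2.imread("pics/scene0.png");b=cv2.imread("pics/top0.png")
s=read_state();print(s)
E
```

```text
pics
scene [[470.60293591097155, 0.0, 246.63619431219846], [0.0, 470.60293591097155, 195.28588470969032], [0.0, 0.0, 1.0]] [  112.23559554 -1007.59589221   676.86461015] [0.8375, -0.187, 0.118, -0.4997]
top [[490.58552461113874, 0.0, 254.10624299831883], [0.0, 490.58552461113874, 185.93799993731184], [0.0, 0.0, 1.0]] [ 492.13487637  -12.96077418 1359.62382733] [0.7169, -0.696, 0.0293, -0.0275]
{'time_s': 0.1, 'joint_pos': array([-1.19420973,  0.68989137, -0.19451889,  1.56618592,  0.15730717,
        0.90247529, -0.21508854]), 'qvel': array([ 0.00039223, -0.00183554, -0.00161545, -0.00510207,  0.00241966,
        0.00067602,  0.00014175]), 'joint_efforts': array([-2.50931218e-03, -5.28501606e+01, -1.27204008e+00, -1.53838795e+01,
       -5.27372409e-02,  1.88965685e-03,  5.52368613e-05]), 'ee_pos': array([209.93244619, 588.12353478, 238.01006868]), 'orientation': array([ 1.70513644e-01,  9.85355003e-01, -7.80861775e-04, -7.62332346e-05]), 'contact_force': array([-0.35498701,  0.27004983,  0.14842691]), 'wrist_torque': array([-0.02932896, -0.04881997, -0.07035628]), 'gripper_force': 0.0, 'gripper_width': 0.9958939478044863}
```

View pics/top0.png

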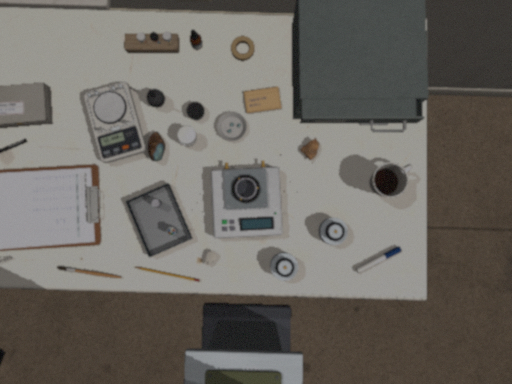

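View pics/scene0.png

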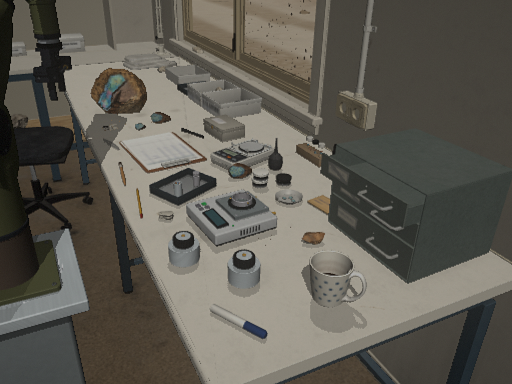

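Top view: the cap candidates are (284,267) and (334,231). The second is farther from the base (bottom, about column 250), so I take that one. The small black-lidded jars at (156,98) and (195,110) aren't caps. The tray is at (157,218) with two cylinders near (152,200) and (170,230). The analyser spigot is at (246,188). Next is a close crop.

```bash
cat > h.py <<'E'
from workcell import *
import cv2,numpy as np
from scipy.spatial.transform import Rotation as R
def pose(c):
    return np.array(c["origin"]),R.from_quat(c["rotation"]).as_matrix()
def cast(px,z,K,o,M):
    d=M@np.linalg.inv(K)@np.array([px[0],px[1],1.]); return o+d*(z-o[2])/d[2]
def down(yaw):  # tool z down, tool y axis at angle yaw in world xy
    y=np.array([np.cos(yaw),np.sin(yaw),0]);z=np.array([0,0,-1.]);x=np.cross(y,z)
    return R.from_matrix(np.c_[x,y,z]).as_quat()
def wcam(name):
    s=read_state(); c=camera("wrist"); cv2.imwrite(f"pics/{name}.png",c["frame"][:,:,::-1])
    T=np.eye(4);T[:3,:3]=R.from_quat(s["orientation"]).as_matrix();T[:3,3]=s["ee_pos"]
    W=T@np.array(c["tool_from_camera"]); np.savez(f"pics/{name}.npz",K=c["mtx"],o=W[:3,3],M=W[:3,:3])
    return c["frame"],np.array(c["mtx"]),W[:3,3],W[:3,:3]
E
python3 - <<'E'
from h import *
c=camera("top");o,M=pose(c);K=np.array(c["mtx"]);print(K.shape)
for n,p,z in[("capA",(334,231),64),("capB",(284,267),64),("cyl1",(152,201),49),("cyl2",(170,230),49),("tray",(157,218),28),("spigot",(246,188),70)]:print(n,cast(p,z,K,o,M).round(),)
f=c["frame"][:,:,::-1]; s=camera("scene")["frame"][:,:,::-1]
a=cv2.resize(f[175:265,110:210],(400,360),interpolation=2);b=cv2.resize(f[150:285,205:355],(400,360),interpolation=2)
d=cv2.resize(s[160:210,140:230],(400,222),interpolation=2);e=cv2.resize(s[170:280,150:350],(400,222),interpolation=2)
cv2.imwrite("pics/crop1.png",np.vstack([np.hstack([a,b]),np.hstack([d,e])]))
E
```

```text
(3, 3)
capA [ 484. -228.   64.]
capB [386. -99.  64.]
cyl1 [549. 257.  49.]
cyl2 [474. 206.  49.]
tray [505. 246.  28.]
spigot [590.   7.  70.]
```

View pics/crop1.png

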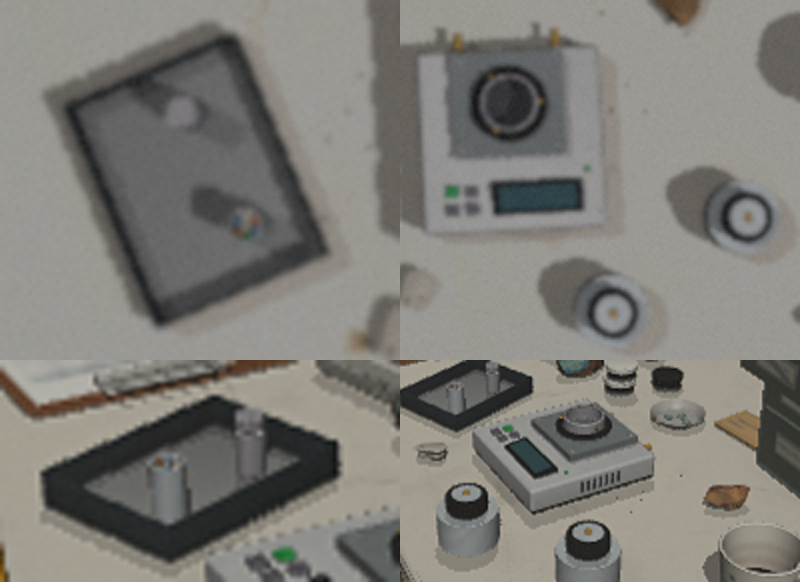

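The close crop settles it. The cup with coloured stones is at about (171,230) and the plain slug at about (155.5,202.5). The target cap is at (335,231), farther out than (284,267). The analyser spigot, with its three brass pins, is at (245,188). Next I look at the tray from above.

```bash
python3 - <<'E'
from h import *
for yaw in(0,np.pi/2):
  for p in((474,206,33),(549,257,33),(590,7,73),(484,-228,50)):
    print(yaw,p,ik(list(p),down(yaw)))
s=read_state();print(R.from_quat(s["orientation"]).as_matrix()[:,1])
movep([510,232,260],down(np.pi/2)); print(read_state()["time_s"],read_state()["joint_pos"])
c=camera("wrist");print(np.round(c["tool_from_camera"],3),c["mtx"])
wcam("tray1")
E
```

```text
0 (474, 206, 33) [-0.49638281  0.90209065 -0.00467204  2.0269003   0.01737102  0.21263813
 -0.51625922]
0 (549, 257, 33) [-0.50043071  0.95478403 -0.02393668  1.75339388  0.04647676  0.4339619
 -0.55643678]
0 (590, 7, 73) [-0.07281849  0.87664932 -0.03004519  1.79717653  0.05115419  0.46851594
 -0.13769263]
0 (484, -228, 50) [ 0.42805402  0.87845639 -0.12386992  1.96708524  0.31284286  0.31416348
  0.05029791]
1.5707963267948966 (474, 206, 33) [-0.39449389  0.90303502 -0.17350976  2.0217443   0.55170851  0.26160347
  0.53181272]
1.5707963267948966 (549, 257, 33) [-0.37917914  0.96168911 -0.24018693  1.74654262  0.43122544  0.48563586
  0.66595277]
1.5707963267948966 (590, 7, 73) [ 0.13722853  0.90207748 -0.40087917  1.78542919  0.5955011   0.57740143
  0.9347285 ]
1.5707963267948966 (484, -228, 50) [ 0.63514471  0.91603894 -0.47620416  1.95601482  0.88186206  0.4904708
  1.08187641]
[ 0.33605036  0.94184346 -0.00102852]
1.9083 [-0.30406392  0.58854783 -0.3429061   1.7336451   0.24716528  0.86165968
  0.81737472]
[[ 0.0000e+00 -9.6600e-01 -2.5700e-01  6.5187e+01]
 [ 1.0000e+00  0.0000e+00 -1.0000e-03  2.0700e-01]
 [ 1.0000e-03 -2.5700e-01  9.6600e-01 -1.4639e+02]
 [ 0.0000e+00  0.0000e+00  0.0000e+00  1.0000e+00]] [[339.68297049   0.         255.4432187 ]
 [  0.         339.68297049 196.78788652]
 [  0.           0.           1.        ]]
```

View pics/tray1.png

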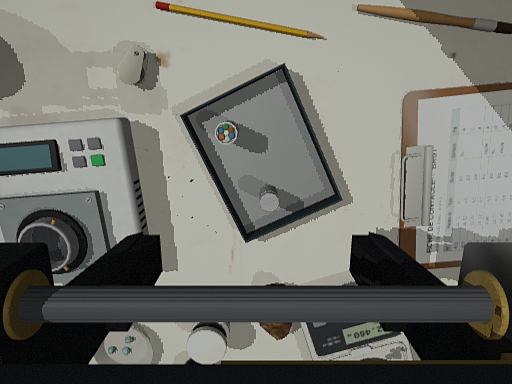

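The wrist view shows the cup (coloured stones) at (226,131), the slug top at (269,192), and the chamber at the left edge, about (47,248). I grip the cup twice at crossed angles to centre it, carry it above the chamber and look there.

```bash
cat >> h.py <<'E'
def circ(f,px,r,rmin,rmax):
    x0,y0=max(0,int(px[0]-r)),max(0,int(px[1]-r)); g=cv2.cvtColor(f,cv2.COLOR_RGB2GRAY)[y0:int(px[1]+r),x0:int(px[0]+r)]
    h=cv2.HoughCircles(cv2.resize(g,None,fx=4,fy=4,interpolation=2),cv2.HOUGH_GRADIENT,1,200,param1=80,param2=10,minRadius=rmin*4,maxRadius=rmax*4)
    return None if h is None else (h[0,0,:2]/4+[x0,y0],h[0,0,2]/4)
def pick(xy,opening=.6):
    x,y=xy
    gripper_to(opening); movep([x,y,110],down(np.pi/2)); move_l([x,y,31]); gripper_to(0); gripper_to(opening)
    move_l([x,y,70]); movep([x,y,70],down(0)); move_l([x,y,38.5]); gripper_to(0)
    print("grip",read_state()["gripper_width"]*88,read_state()["gripper_force"])
    move_l([x,y,150],rate=250)
E
python3 - <<'E'
from h import *
f=cv2.imread("pics/tray1.png")[:,:,::-1];d=np.load("pics/tray1.npz")
pts={}
for n,p in(("cup",(226,131)),("slug",(269,190))):
    h=circ(f,p,22,7,14);print(n,h,cast(p,49,**d).round(1),cast(h[0],49,**d).round(1))
    pts[n]=cast(p,49,**d)[:2]
c=pts["cup"]
pick(c)
movep([590,7,190],down(0)); wcam("ch1"); print(read_state()["time_s"],read_state()["ee_pos"])
E
```

```text
cup (array([226.625, 132.875]), np.float32(11.9)) [468.7 203.2  49. ] [470.6 203.8  49. ]
slug (array([269.125, 201.375]), np.float32(9.625)) [531.5 248.5  49. ] [544.3 248.8  49. ]
grip 22.561634647769694 29.979171899612993
8.975 [588.70538676  10.03916232 188.8227242 ]
```

View pics/ch1.png

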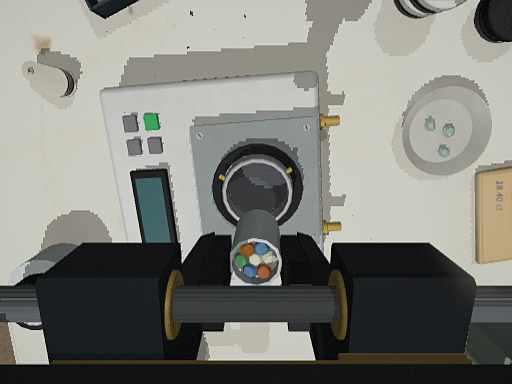

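The cup is held at (256,262) and looks upright. The spigot ring is centred near (257,190), with brass pins at (223,170) and (291,171). I fit the ring in the world plane and check the cup's place in the tool.

```bash
cat >> h.py <<'E'
from scipy.optimize import least_squares
def ring(f,K,o,M,seed,z=70,dbg=None):
    """radial scan in the plane z about seed: find bright ring (26..29 mm), fit circle"""
    g=cv2.GaussianBlur(cv2.cvtColor(f,cv2.COLOR_RGB2GRAY),(3,3),0).astype(np.float32); c=np.array(seed,float)
    for it in range(4):
        P=[]
        for a in np.arange(0,2*np.pi,np.pi/60):
            r=np.arange(20,36,.25); q=np.c_[c[0]+r*np.cos(a),c[1]+r*np.sin(a),np.full(r.size,z)]
            v=(q-o)@M; u=v@K.T; u=u[:,:2]/u[:,2:]
            if u[:,0].min()<0 or u[:,1].min()<0 or u[:,0].max()>511 or u[:,1].max()>383: continue
            I=cv2.remap(g,u[:,0].astype(np.float32)[:,None],u[:,1].astype(np.float32)[:,None],1).ravel()
            w=np.where(I>(I.max()+I.min())/2)[0]
            if I.max()-I.min()>60 and np.ptp(r[w])<6: P.append([*q[int(w.mean().round()),:2]])
        P=np.array(P)
        s=least_squares(lambda t:np.hypot(*(P-t[:2]).T)-t[2],[*c,27.5],loss="soft_l1"); c=s.x[:2]
    return s.x,len(P),np.abs(s.fun).mean() if False else np.median(np.abs(np.hypot(*(P-c).T)-s.x[2]))
E
python3 - <<'E'
from h import *
f=cv2.imread("pics/ch1.png")[:,:,::-1];d=np.load("pics/ch1.npz")
print(ring(f,**d,seed=cast((257,190),70,**d)[:2]), cast((257,190),70,**d))
s=read_state();print(s["ee_pos"],s["orientation"],down(0),s["contact_force"])
t=R.from_quat(s["orientation"]).apply([0,0,-10.5])+s["ee_pos"]
v=d["K"]@(d["M"].T@(t-d["o"]));print("expected cup top px",v[:2]/v[2])
print("cup top", cast((256,262),t[2],**d)-t)
# pins
for p in((223,170),(291,171)):print(cast(p,67,**d))
E
```

```text
(array([589.94875242,   7.86045917,  26.60571551]), 63, np.float64(0.1185775917727625)) [590.09182802  10.60185826  70.        ]
[588.70538676  10.03916232 188.8227242 ] [ 7.05820531e-01  7.08388408e-01 -3.15278538e-04 -1.77281453e-03] [0.70710678 0.70710678 0.         0.        ] [-0.199948    0.91224606 -1.13425423]
expected cup top px [254.2636756  261.39532658]
cup top [ 0.75703701 -0.28398921  0.        ]
[562.83515172  26.25200957  67.        ]
[617.25028406  25.60258508  67.        ]
```

```bash
python3 - <<'E'
from h import *
move_l([590,-45,190]); pause(.3)
f,K,o,M=wcam("ch2"); s=read_state();print(s["time_s"],s["ee_pos"],o)
for z in(70,):print(ring(f,K,o,M,seed=(590,9)))
c=np.array([590,9,70.]);v=K@(M.T@(c-o));u=(v[:2]/v[2]).round().astype(int);print(u)
x0,y0=max(0,u[0]-75),max(0,u[1]-75)
cv2.imwrite("pics/ch2c.png",cv2.resize(f[y0:u[1]+75,x0:u[0]+75,::-1],None,fx=4,fy=4,interpolation=2));print(x0,y0)
E
```

```text
9.825 [590.06344036 -44.09724066 189.98622811] [590.43272295  22.02962197 336.3837773 ]
(array([589.95710833,   7.89323392,  26.45032593]), 96, np.float64(0.05514430570902107))
[255 124]
180 49
```

View pics/ch2c.png

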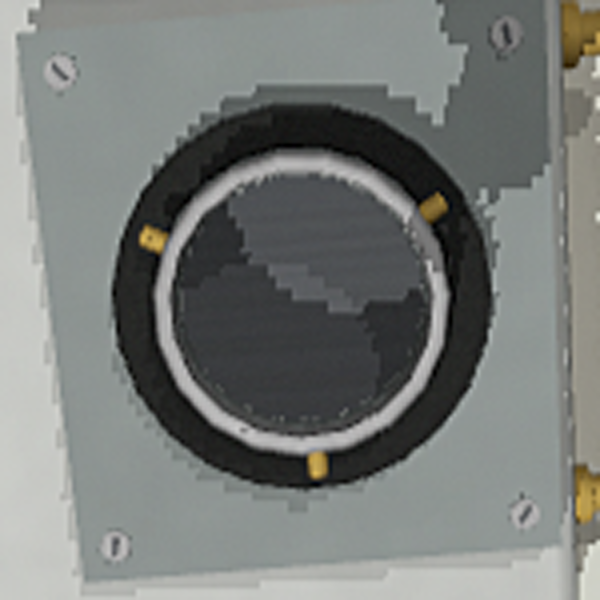

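The ring is centred at about (255.5,124) in the frame with three pins around it, so the chamber centre is about (590, 8.2). I insert the cup off-centre, push it to the +y wall and let go.

```bash
cat >> h.py <<'E'
def goto(p,n=2,rate=150,guard=None):
    """straight move, then correct the steady error shown by ee_pos"""
    p=np.array(p,float); c=p.copy(); hit=move_l(list(c),rate=rate,guard=guard)
    for _ in range(n):
        pause(.15); c=c+(p-read_state()["ee_pos"]); move_l(list(c),rate=20)
    return c
CX,CY=590.,8.2
def insert(off,push):
    b=goto([CX,CY+off,125]); pause(.1); print("above",read_state()["ee_pos"])
    d=b-[CX,CY+off,125]
    hit=move_l(list(np.array([CX,CY+off,73.2])+d),rate=40,guard=5); s=read_state(); print("down",hit,s["ee_pos"],s["contact_force"])
    if s["ee_pos"][2]>78: return False
    z=s["ee_pos"][2]
    hit=move_l(list(np.array([CX,CY+push,max(z,73.2)+.3])+d),rate=15,guard=4);s=read_state();print("push",hit,s["ee_pos"],s["contact_force"])
    return True
E
python3 - <<'E'
from h import *
ok=insert(11,14); print(ok,read_state()["time_s"])
if ok:
    gripper_to(.5); p=read_state()["ee_pos"]; move_l([p[0],p[1],130],rate=150)
wcam("cup_in");print(read_state()["time_s"])
E
```

```text
above [589.99725205  19.2320425  124.91397155]
down True [589.9027398   19.2738082   74.15144556] [-0.90379753  1.21399471  4.04464909]
push True [589.95093654  20.45467561  74.17418299] [-0.2144677   0.1635722   3.92480404]
True 12.8917
13.9667
```

```bash
python3 - <<'E'
from h import *
f=cv2.imread("pics/cup_in.png");d=np.load("pics/cup_in.npz")
v=d["K"]@(d["M"].T@(np.array([590,8.2,70])-d["o"]));u=v[:2]/v[2];print(u)
u=u.astype(int);x0,y0=u[0]-75,max(0,u[1]-75);print(x0,y0)
cv2.imwrite("pics/cupc.png",cv2.resize(f[y0:u[1]+75,x0:u[0]+75],None,fx=4,fy=4,interpolation=2))
print(ring(f[:,:,::-1],**d,seed=(590,8)),read_state()["ee_pos"])
E
```

```text
[256.79512378 230.65752057]
181 155
(array([589.94349637,   8.13555987,  26.53543023]), 51, np.float64(0.03380337167062564)) [588.32420986  19.89479383 129.24614894]
```

View pics/cupc.png

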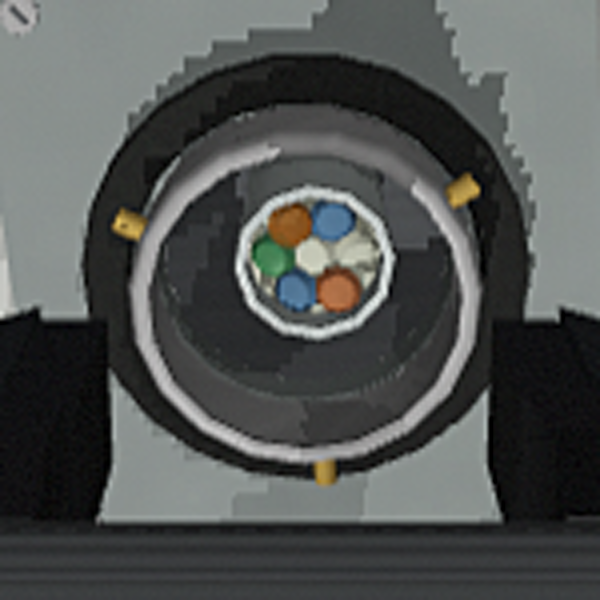

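The cup stands in the bore with its top at crop (316,262), and there is free room on the -y side. I cross-check the slug position between two views.

```bash
python3 - <<'E'
from h import *
d=np.load("pics/cup_in.npz");print("cup in",cast((181+316/4,155+262/4),84,**d))
c=camera("top");o,M=pose(c);K=np.array(c["mtx"]);f=c["frame"]
t=cv2.imread("pics/top0.png")
print([cast(p,49,K,o,M).round(1) for p in((155.5,202.5),(171.3,230.5),(245.1,188.2))])
d=np.load("pics/tray1.npz");print([cast((269,v),49,**d).round(1) for v in(190,196,201)])
f=cv2.imread("pics/tray1.png");print(f[180:216,269].mean(1).round().astype(int).tolist())
E
```

```text
cup in [591.89398521  19.91999488  84.        ]
[array([545.5, 247.3,  49. ]), array([472.3, 202. ,  49. ]), array([590.9,   9.3,  49. ])]
[array([531.5, 248.5,  49. ]), array([538.2, 248.6,  49. ]), array([543.8, 248.7,  49. ])]
[125, 126, 126, 131, 94, 63, 64, 63, 64, 61, 89, 97, 64, 124, 145, 146, 146, 142, 138, 142, 143, 139, 137, 141, 143, 141, 142, 144, 145, 143, 145, 114, 119, 126, 111, 105]
```

```bash
python3 - <<'E'
from h import *
pick((544.5,248.7),.75)
movep([590,-5,150],down(0))
ok=insert(-13.2,-13.2); print(ok,read_state()["time_s"])
if ok:
    gripper_to(.5); p=read_state()["ee_pos"]; move_l([p[0],p[1],130],rate=150)
wcam("slug_in");print(read_state()["time_s"])
E
```

```text
grip 20.292411216969228 29.999877061491134
above [589.95050307  -4.92494678 124.80257917]
down True [589.88296232  -4.96410976  73.82503164] [0.29244748 0.20228768 5.19380679]
push False [590.01679736  -4.91978177  73.94859633] [ 1.36706259 -0.57060051  1.19513516]
True 24.4667
25.575
```

```bash
python3 - <<'E'
from h import *
c=camera("top");o,M=pose(c);K=np.array(c["mtx"]);p=cast((335.5,231),64,K,o,M);print("cap",p)
for a in(-65,-60,60,65,0):
    for q in((590,8.2,100),(590,8.2,200),(p[0],p[1],45)):
        j=ik(list(q),down(np.radians(a)));print(a,q[2],None if j is None else np.round(j,2).tolist())
movep([p[0],p[1]-40,200],down(np.radians(0)));pause(.2);f,*_=wcam("cap1");print(read_state()["time_s"])
a=cv2.imread("pics/slug_in.png");cv2.imwrite("pics/comp.png",np.hstack([cv2.resize(a[150:320,170:340],(400,400),interpolation=2),cv2.resize(f[:,:,::-1],(400,300)).repeat(1,0) if 0 else cv2.copyMakeBorder(cv2.resize(f[:,:,::-1],(400,300)),0,100,0,0,0)]))
E
```

```text
cap [ 483.92320623 -232.19825998   64.        ]
-65 100 [-0.32, 0.88, 0.41, 1.8, -0.59, 0.58, -0.67]
-65 200 [-0.39, 0.75, 0.53, 1.74, -0.51, 0.79, -0.74]
-65 45 [0.25, 0.91, 0.2, 1.97, -0.52, 0.31, -0.26]
-60 100 [-0.31, 0.88, 0.39, 1.8, -0.56, 0.58, -0.61]
-60 200 [-0.37, 0.75, 0.5, 1.74, -0.48, 0.79, -0.68]
-60 45 [0.25, 0.9, 0.18, 1.97, -0.49, 0.31, -0.21]
60 100 [-0.02, 0.83, -0.13, 1.78, 0.19, 0.54, 0.78]
60 200 [0.01, 0.69, -0.17, 1.72, 0.16, 0.75, 0.81]
60 45 [0.44, 0.89, -0.12, 1.96, 0.32, 0.31, 1.1]
65 100 [-0.0, 0.84, -0.15, 1.78, 0.22, 0.54, 0.83]
65 200 [0.02, 0.69, -0.2, 1.71, 0.18, 0.75, 0.87]
65 45 [0.45, 0.89, -0.14, 1.96, 0.36, 0.31, 1.15]
0 100 [-0.16, 0.84, 0.12, 1.79, -0.19, 0.52, 0.08]
0 200 [-0.19, 0.7, 0.17, 1.73, -0.16, 0.73, 0.06]
0 45 [0.34, 0.89, 0.04, 1.97, -0.11, 0.29, 0.47]
27.0083
```

View pics/comp.png

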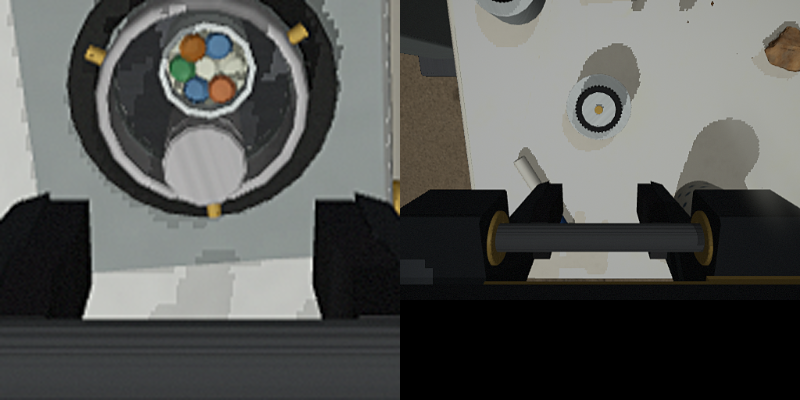

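Left: cup and slug stand side by side in the chamber. Right: the cap at about (253,138) in the frame, clear all round. I grip the collar twice at crossed angles, lift, and set the cap on the spigot.

```bash
cat >> h.py <<'E'
def turn(yaw_deg): return down(np.radians(yaw_deg))
def st(tag):
    s=read_state();print(tag,round(s["time_s"],2),s["ee_pos"].round(2),s["contact_force"].round(1),round(s["gripper_width"]*88,1)); return s
E
python3 - <<'E'
from h import *
d=np.load("pics/cap1.npz");p=cast((253.4,138.2),64,**d);print(p)
x,y=p[:2]
gripper_to(1.); movep([x,y,110],turn(25)); move_l([x,y,46]); gripper_to(0); gripper_to(1.)
move_l([x,y,75]); movep([x,y,75],turn(-65)); b=goto([x,y,46],n=1); gripper_to(0); st("grip")
move_l([x,y,190],rate=200); st("lift")
movep([590,8.2,190],turn(-65)); st("over")
b=goto([590,8.2,138]); s=st("above"); np.save("b.npy",b-[590,8.2,138])
E
```

```text
[ 483.46525396 -229.85434635   64.        ]
grip 32.92 [ 483.49 -230.02   45.39] [ 0.7 -1.1 -0.5] 47.6
lift 33.8 [ 482.72 -228.94  189.03] [ 0.6  0.2 -1.8] 47.7
over 34.82 [589.28   5.54 189.83] [-0.  -0.3 -1.8] 47.5
above 36.12 [590.12   7.96 137.97] [ 0.8 -0.2 -2.7] 47.1
```

```bash
python3 - <<'E'
from h import *
b=np.load("b.npy")
h=move_l(list(np.array([590,8.2,110])+b),rate=35,guard=8);st(h);pause(.1);st("rest")
E
```

```text
True 36.8 [589.74   8.19 112.93] [-1.6 -0.4  5.9] 47.8
rest 36.9 [589.69   8.17 112.97] [-1.1  0.9  5.7] 47.6
```

```bash
python3 - <<'E'
from h import *
b=np.load("b.npy"); zc=112.9+b[2]; 
for a in range(-59,66,6):
    move_l([590+b[0],8.2+b[1],zc],rot=turn(a),rate=60); s=read_state(); z=s["ee_pos"][2];F=s["contact_force"][2]
    print(a,round(s["time_s"],2),s["ee_pos"].round(2),s["contact_force"].round(1),round(s["wrist_torque"][2],2),round(zc,1))
    if z<108 or abs(F)>25 or s["time_s"]>58: break
    zc+=np.clip((F-8)*.15,-.8,.5); zc=max(zc,z-5)
E
```

```text
-59 37.16 [590.5    7.73 113.08] [0.2 0.  2.5] 0.07 112.8
-53 37.42 [590.94   8.07 112.85] [-0.6 -0.5  7.2] 0.19 112.0
-47 37.67 [590.92   8.36 112.88] [0.4 0.1 8.5] 0.23 111.8
-41 37.93 [590.6    8.56 112.89] [-0.9  0.1  7.7] 0.19 111.9
-35 38.19 [590.51   8.69 112.81] [-1.2  0.   8.8] 0.18 111.9
-29 38.45 [590.54   8.1  112.88] [-0.3  0.6  8. ] 0.22 112.0
-23 38.71 [590.43   8.39 112.87] [-0.9  0.4  9.2] 0.24 112.0
-17 38.97 [590.36   8.58 112.87] [-0.3  0.6  7.4] 0.19 112.2
-11 39.23 [590.49   7.53 112.88] [-1.9 -1.3  7.4] 0.2 112.1
-5 39.48 [590.41   8.02 112.86] [-1.6 -0.2  7.9] 0.2 112.0
1 39.74 [590.37   8.36 112.89] [-0.4  0.4  8.6] 0.17 112.0
7 40.0 [590.3    7.98 112.53] [ 0.3 -0.6  6.9] 0.28 112.0
13 40.26 [589.26   8.03 111.23] [-0.2 -0.1 -1.6] -0.01 111.9
19 40.52 [589.52   8.08 110.63] [-0.6  0.4 -1.5] 0.06 111.1
25 40.77 [589.94   7.91 110.39] [-0.1 -1.  -0.1] -0.5 110.3
31 41.03 [590.21   7.69 110.05] [-1.1 -0.1  3.8] -0.78 109.5
37 41.29 [590.44   7.71 109.61] [-1.9 -1.3  6.4] -0.73 108.9
43 41.55 [590.77   7.54 109.39] [-0.8 -1.   6.5] -0.74 108.6
49 41.81 [591.18   7.41 109.16] [ 0.8 -1.   5.5] -0.64 108.4
55 42.07 [591.55   7.39 108.9 ] [ 0.9 -0.2  5.7] -0.64 108.0
61 42.33 [591.73   7.55 108.61] [ 0.8 -1.7  5.7] -0.71 107.7
```

The keyways caught the pins at about 13 degrees and the pads then slipped around the collar. I ease back to unload the torque and press down.

```bash
python3 - <<'E'
from h import *
b=np.load("b.npy"); X,Y=590.1+b[0],8.1+b[1]
move_l([X,Y,107.7],rot=turn(56),rate=60);s=st("back");print(s["wrist_torque"][2])
h=move_l([X,Y,102.5],rate=30,guard=15);s=st(h);print(s["wrist_torque"][2])
if not h:
    pause(.15);h=move_l([X,Y,92],rate=20,guard=20);s=st(h);print(s["wrist_torque"][2])
    pause(.3);st("held")
E
```

```text
back 42.58 [590.26   8.06 107.43] [ 0.9 -1.  -2.1] 47.6
-0.0114622537037119
False 42.9 [590.47   7.96 102.08] [ 2.8 -1.2 -3.6] 47.6
-0.02710030683510078
True 43.5 [591.12   7.14  95.67] [-1.9  0.1  6.3] 47.6
0.02594689990930985
held 43.8 [591.13   7.13  95.68] [-1.  -0.3  5.3] 47.5
```

```bash
python3 - <<'E'
from h import *
b=np.load("b.npy"); X,Y=590.1+b[0],8.1+b[1]; zc=95.3
for i in range(14):
    move_l([X,Y,zc],rate=20); pause(.15); s=st(round(zc,1))
    F=s["contact_force"][2]
    if F>17: break
    zc-=.4
f,*_=wcam("home");c=camera("scene")["frame"]
cv2.imwrite("pics/final.png",np.hstack([cv2.resize(f[:,:,::-1],(400,300)),cv2.resize(c[150:280,170:330,::-1],(400,300))]))
E
```

```text
95.3 44.23 [590.87   7.29  96.14] [ 2.5 -2.5  6.1] 47.7
94.9 44.62 [590.89   7.27  95.78] [ 1.3 -1.8  6.4] 47.5
94.5 45.02 [590.94   7.23  95.59] [ 1.3 -2.   8. ] 47.5
94.1 45.42 [591.01   7.19  95.56] [ 0.5 -3.  11.2] 47.6
93.7 45.83 [590.99   7.15  95.52] [-0.2 -2.3 13.5] 47.1
93.3 46.23 [591.06   7.18  95.49] [-0.3 -2.4 15.3] 47.8
92.9 46.62 [591.11   7.19  95.49] [-0.9 -3.3 18.7] 47.9
```

View pics/final.png

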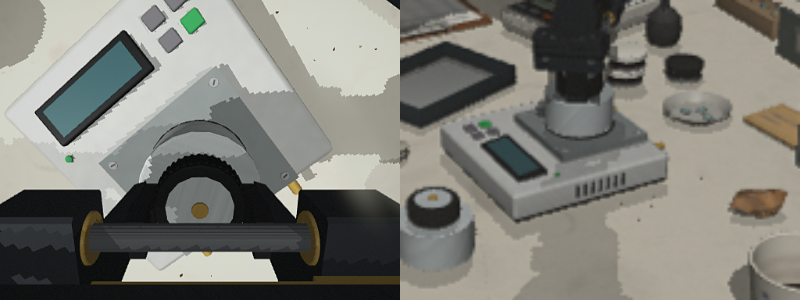

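The cap sits level and low on the block. The force climbs to about 19 N while z stays at 95.5, so it is on its stop.

```bash
python3 -c "
from h import *
st('pre');print(job_done())"
```

```text
pre 46.73 [591.07   7.17  95.44] [-0.9 -3.  19.9] 47.5
the job is handed in; nothing more can be done
None
```

I handed the job in at 46.7 s with the cup and slug side by side in the chamber and the cap keyed over the pins, held on its stop by the gripper at about 20 N; no verdict came back.

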